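# Hook the scoop under the bean dispenser and hold three portions

### The arm

A 7-joint arm with a two-finger parallel gripper is mounted at the origin on a cart in front of the work surface, level with it; the furniture and walls round the work are solid. World frame = base frame: x ahead of the robot, y to its left, z up, the work surface at z = 0. Lengths are in m, angles in rad, forces in N, time in s.
With the tool pointing down it reaches from about 0.425 to 0.925 m from the base axis. Payload 6.8 kg.
Tool frame: the origin (TCP) lies at the very end of the fingers, on their centre line; the grasp point (between the pads) lies 19 mm behind it; z points along the fingers, y is the line along which they close (so a half turn about z gives the same grasp; the last joint's range is limited). The gripper opens to 85 mm and grips with 20 to 120 N. Pads are 22 mm wide; open, the fingers measure 114 mm over their backs; the gripper's body (76 mm by 85 mm) begins 54 mm behind the grasp point. The pads swing forward as they close: fully open they stand 13 mm farther back than shut.
Start: joints at [-1.326, 0.477, 0.022, 1.555, -0.011, 1.109, -0.083], TCP at [0.233, 0.633, 0.231] pointing down, gripper open.
Joint ranges: [-2.96, 2.96], [-0.34, 2.1], [-1.41, 1.46], [0.24, 2.44], [-1.37, 4.51], [0.17, 1.92], [-2.96, 2.96]. Speed limits (rad/s): [2.39, 2.39, 3.14, 3.14, 3.14, 3.14, 3.14].

### API

Orientations are given as a unit quaternion [w, x, y, z].
In Python, from station import bot gives the robot as it stands. The module is installed in compiled form; this text tells all that it offers.
- The arm moves only by the shell command python3 -m jog 'ROWS' [OPENING] [FORCE]. ROWS is JSON, a list of rows, each a list of 4 numbers: the shift along the tool's x, y, z in cm, then the turn about the tool's z in rad. In form: [[x, y, z, spin], ...]. A call has 1 to 20 rows; each row is the pose to reach, as a shift and turn from the pose commanded when the call began, along the tool's axes at that moment; what a row does not reach only later rows make up. A row lasts 1/12 s, in which the tool goes at most 41.7 mm and 7.16 degrees, less where a joint would pass 70% of its speed; a pose out of reach is approached as far as the arm can. A call with a gripper value outside its range is refused whole. OPENING is the closure, from -1 (fully open) to 1 (shut), set as the call begins (- or left out, the last holds). The fingers move at their own pace and stop on an object; FORCE is the grip in N (left out, the last holds). Time passes only in rows, so rows that repeat a pose let the fingers close. It gives the time, the measured TCP pose, the force, the opening and the grip force at its end, in the units of the state.
- bot.get_obs(): the state, without advancing time (a new reading comes with each control period).
- bot.read_camera(name): name is "side" or "top" or "wrist"; returns a dict with "pixels" (384x512x3 uint8, red, green, blue), "depth" (384x512 float32, m along the optical axis (not along the pixel's ray), 0 where there is no reading), "fovy" (degrees; the focal length in pixels is half the picture's height over the tangent of half this angle, whatever the lens; pixels are square), "cx", "cy" (the principal point, pixels), "pose" (4x4, takes a point from camera to world coordinates). Camera axes: x right, y down, z forward; pixel columns grow to the right and rows downward; lengths in m; the calibration is good to about 2 mm. A picture is of the moment at which its call begins.
- bot.hand_in(): hands the job in; it is judged then, once.
The state is a dict: "t": time; "q": joint angles; "joint_vel": joint speeds; "joint_torque": joint torques, N m; "eef_pos": TCP position; "tool_rot": TCP orientation; "contact_force": force on the tool from outside, world axes, zero at the start; "torque": the same for the moment, N m; "gripper_width": opening from 0.0 (shut) to 1.0 (fully open); "grasp_force": force on a finger pad.
Only numpy, scipy, OpenCV 4.12 (cv2) and the standard library are available. Lean on these libraries where they do the work, as an engineer would, in place of code of your own. Each camera call takes 0.05 s, during which the arm holds its last target. There are 200 camera calls.

### The job

Hook the metal scoop onto the bean dispenser by dropping the hole in its handle over the upright peg on the tray, so that the handle lies level and the cup stands on the tray in front of the chute, and let go of it. Then grip the dispenser's portion knob and turn it clockwise three clicks from rest, to the third stop and no further; it springs back if released, so finish while still holding the knob there. Leave everything else where it is.

Things in the scene. Friction and masses are not known exactly. Their poses are not given: they have to be found in the camera images.
- dispenser: Fixed low metal bean dispenser. Origin at worktop level, middle of its box's lower front edge; x to its back, y left, z up. Box 110 deep (x 0 to 110), 220 wide, top at z = 75. Flat tray in front: x -99 to 0, full width, top z = 12. Chute juts 25 out at y = -45, z 45 to 70. On the box: wooden lid (x 60, y -55, to z = 100, not used) and the portion knob (x 30, y 60). All mm.
- peg_tip (a point): tip of the upright steel peg on the tray, at (-60, 50, 56) mm in the dispenser's frame. Peg 9 mm in diameter, tapered tip. A collar 22 mm in diameter round its foot ends 22 mm below the tip; the hung scoop's eye lies just above the collar, its middle 18.5 mm below the tip.
- cup_spot (a point): point on the tray's top where the middle of the scoop's cup stands when hung: (-60, -45, 12) mm in the dispenser's frame, 95 mm to the right (-y) of the peg, in front of the chute's end
- scoop: loose steel measuring scoop, about 70 g, standing on its cup. Origin: middle of the cup's underside; x along the handle to the eye, z up. Cup 46 mm across at the rim, 28 mm high. Flat level handle 12 mm wide, 5 mm thick, its middle 25.5 mm above the cup's underside. At its end the eye: a flat ring 34 mm outside, hole 16 mm, 95 mm from the cup's middle.
- scoop_eye (a point): middle of the hole in the scoop's eye, (95, 0, 25.5) mm in the scoop's frame
- scoop_grip (a point): good place to pinch the handle across its 12 mm width, (45, 0, 25.5) mm in the scoop's frame
- knob_grip (a point): middle of the black knob's grip bar, on its vertical axis, 101 mm above the worktop. Bar 44 mm long, 12 wide, z 82.5 to 112.5, along this point's x axis, which turns with the knob; at rest its axes are the dispenser's. A white line on top points to -x (at rest: to the front), to one of six white studs round the knob: the larger is rest, the next ones clockwise are stops 1 to 5.
- portion_knob (a joint): angle of the knob, rad: 0 at rest, grows clockwise seen from above, to 2.4. Click stops every 0.45: 0.45, 0.90, 1.35 (the third), 1.80, 2.25. A return spring (0.06 N m at rest, 0.13 at the third stop) takes it back to rest when released; the clicks do not keep it. Leaving a stop takes about 0.04 N m more, which falls away as the ball drops into the next.
- lemon: bystander: yellow lemon lying at the back, 82x58x57 mm; origin at the centre of its underside
- jam_jar: bystander: jam jar with a white lid, 65 mm across, 90 mm high; origin at the centre of its underside
- garlic: bystander: garlic bulb, 54 mm, at the left; origin at the centre of its underside
- tomato_small: bystander: small red tomato, 32 mm across, 24 mm high, behind the dispenser; origin at the centre of its underside
- dark_tin: bystander: small food tin, 58 mm across, 72 mm high, front right; origin at the centre of its underside
- teaspoon: bystander: plain metal teaspoon (no hole), 133x28x9 mm, lying at the right; origin at the centre of its underside

How it is judged:
By the outcome, as a careful person would: the job done as asked, in the order asked, and still so for the second after the job is handed in, while the arm keeps its last pose, push and grip.
It also fails if it takes over 51 s, if anything falls off the work surface, if the arm or the gripper's body presses on something with over 40 N, if the wrist force passes 120 N, or if a joint passes its speed limit or range.

## Working session

There is one attempt and no reset: what is moved stays moved. The work goes in short steps, Python scripts to look and compute and a shell command to move; the robot and the scene stay as the last step left them, time stands still between calls to the robot, and variables do not carry over. Pictures are saved under pics/ and viewed, at most 12 in all, crops included, and the job is handed in when it is done.

```bash
mkdir -p pics
cat > h.py <<'E'
import numpy as np, cv2
from station import bot
def K(c):
    f=192/np.tan(np.radians(c["fovy"])/2); return f,c["cx"],c["cy"]
def ray(c,u,v):
    f,cx,cy=K(c); T=np.array(c["pose"]); d=T[:3,:3]@np.array([(u-cx)/f,(v-cy)/f,1.]); return T[:3,3],d
def onplane(c,u,v,z):
    o,d=ray(c,u,v); return o+d*(z-o[2])/d[2]
def cloud(c):
    f,cx,cy=K(c); v,u=np.mgrid[:384,:512]; d=c["depth"]; T=np.array(c["pose"])
    P=np.stack([(u-cx)/f*d,(v-cy)/f*d,d],-1)@T[:3,:3].T+T[:3,3]; P[d==0]=np.nan; return P
def proj(c,p):
    f,cx,cy=K(c); T=np.array(c["pose"]); q=T[:3,:3].T@(np.array(p)-T[:3,3]); return q[0]/q[2]*f+cx,q[1]/q[2]*f+cy
def save(c,n,box=None,s=1):
    im=c["pixels"][:,:,::-1]
    if box: im=im[box[1]:box[3],box[0]:box[2]]
    cv2.imwrite("pics/"+n,cv2.resize(im,None,fx=s,fy=s,interpolation=cv2.INTER_CUBIC))
E
python3 - <<'E'
from h import *
import pickle
o=bot.get_obs(); print(o)
cs={n:bot.read_camera(n) for n in("top","side","wrist")}
pickle.dump(cs,open("c0.pkl","wb"))
for n,c in cs.items(): print(n,c["fovy"],c["cx"],c["cy"],np.round(c["pose"],3).tolist())
save(cs["top"],"top0.png",None,1.5); save(cs["side"],"side0.png",None,1.5)
E
```

```text
{'t': 0.0, 'q': array([-1.32610751,  0.47778162,  0.02236228,  1.55644939, -0.01150056,
        1.10927796, -0.08311227]), 'joint_vel': array([ 0.00015945,  0.00026628, -0.0007719 , -0.00121429,  0.001335  ,
       -0.00085651, -0.00050356]), 'joint_torque': array([-1.10190049e-03, -5.96434808e+01,  1.60742797e+00, -2.81206638e+01,
        1.24648085e-02,  9.30065929e-03, -2.45097971e-05]), 'eef_pos': array([0.23304835, 0.63287188, 0.2303394 ]), 'tool_rot': array([-8.64514277e-05,  1.75486384e-01,  9.84481452e-01, -8.89726644e-04]), 'contact_force': array([ 0.37099831,  0.06298606, -0.36191767]), 'torque': array([ 0.02633357,  0.0279193 , -0.00374297]), 'grasp_force': 0.0, 'gripper_width': 0.9981011507960363}
top 57.51300360403395 252.80677521017117 190.29059778272264 [[-0.016, -0.99, 0.138, 0.339], [-1.0, 0.014, -0.009, 0.01], [0.007, -0.138, -0.99, 1.216], [0.0, 0.0, 0.0, 1.0]]
side 51.28050192183573 259.02022184014186 196.562777401324 [[0.845, -0.188, 0.501, -0.043], [-0.535, -0.315, 0.784, -0.811], [0.011, -0.93, -0.367, 0.488], [0.0, 0.0, 0.0, 1.0]]
wrist 63.28684909314374 261.29590146277855 195.39497019835554 [[0.346, 0.889, 0.299, 0.157], [0.938, -0.328, -0.111, 0.661], [-0.001, 0.319, -0.948, 0.372], [0.0, 0.0, 0.0, 1.0]]
```

View pics/top0.png

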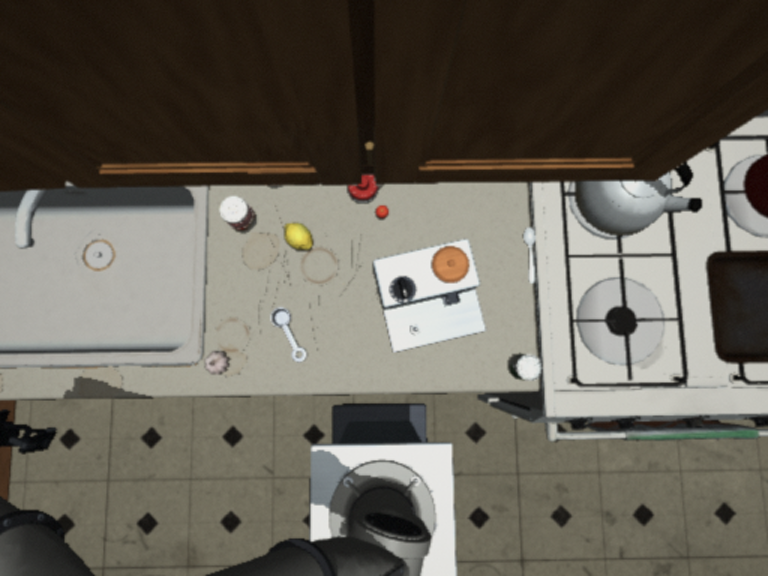

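View pics/side0.png

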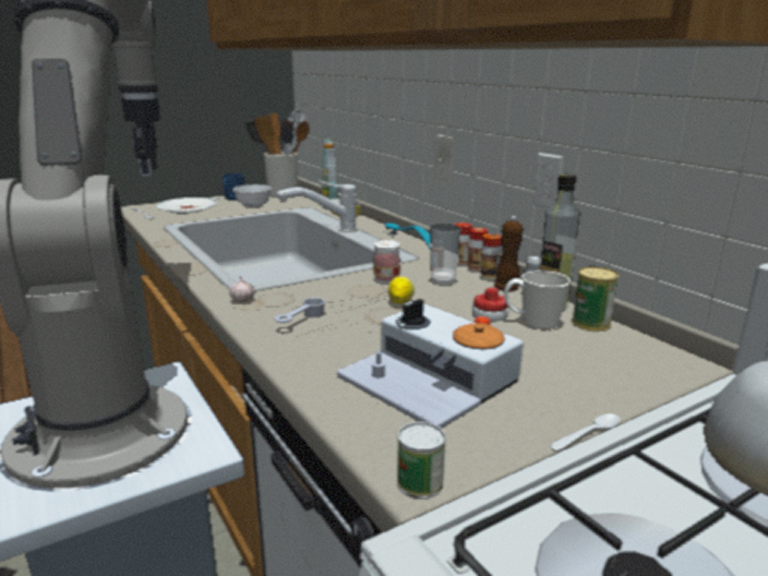

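Run:
```python
from h import *
import pickle
cs=pickle.load(open("c0.pkl","rb")); c=cs["top"]
save(c,"top1.png",(170,150,340,250),4.5)
# tray/box: bright points by depth height
P=cloud(c)
w=P[150:250,240:330]
for lo,hi in((.006,.02),(.07,.08)):
    m=((P[...,2]>lo)&(P[...,2]<hi)).astype(np.uint8); m[:150]=0;m[250:]=0;m[:,:240]=0;m[:,335:]=0
    m=cv2.morphologyEx(m,cv2.MORPH_OPEN,np.ones((3,3)))
    cn=max(cv2.findContours(m,0,1)[0],key=cv2.contourArea)
    pts=P[...,:2][m>0].astype(np.float32); r=cv2.minAreaRect(pts*1000); print(lo,m.sum(),r,np.round(cv2.boxPoints(r)),np.nanmedian(P[...,2][m>0]))
m=P[...,2]
sc=((m>.012)&(m<.05)).astype(np.uint8); sc[:195]=0; sc[245:]=0; sc[:,:175]=0; sc[:,215:]=0
print(sc.sum(), np.nanmedian(m[240:250,170:230]))
```

```text
0.006 1655 ((425.5067443847656, -125.5196533203125), (99.42047119140625, 220.21600341796875), 12.135246276855469) [[ 354.  -28.]
 [ 400. -244.]
 [ 497. -223.]
 [ 451.   -7.]] 0.01079624106065924
0.07 1283 ((526.9223022460938, -103.83193969726562), (109.21333312988281, 217.94378662109375), 12.055663108825684) [[ 451.   -9.]
 [ 496. -222.]
 [ 603. -199.]
 [ 558.   14.]] 0.07405890329345266
176 -0.0011588945880343093
```

View pics/top1.png

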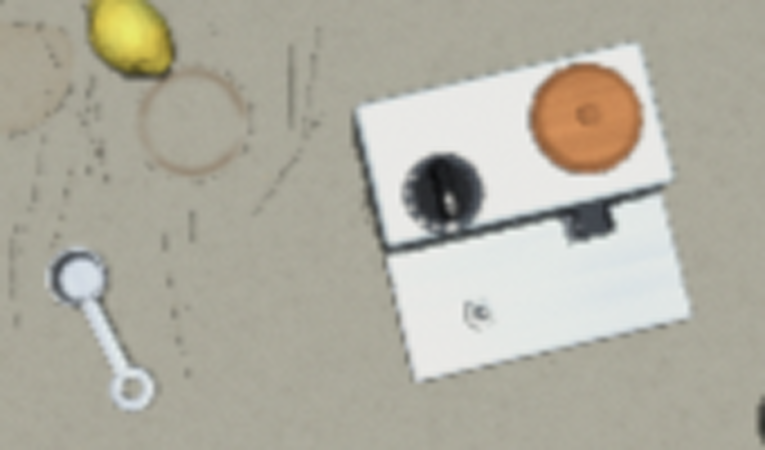

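The crop shows the cup rim at about (78,278), the eye at (132,388), the peg at (480,314) and the knob at (443,193) in crop pixels. I'll compute the pre-grasp pose over the scoop from these.

```bash
cat >> h.py <<'E'
from scipy.spatial.transform import Rotation as Ro
def Rt(o):
    return Ro.from_quat(np.array(o["tool_rot"])[[1,2,3,0]])
def go(p,yaw,o=None):
    "tool-axes shift (cm) and spins to put tcp at p with tool y axis along world angle yaw (mod pi)"
    o=o or bot.get_obs(); R=Rt(o).as_matrix(); s=R.T@(np.array(p)-o["eef_pos"])*100
    ty=np.arctan2(R[1,1],R[0,1]); # +spin about down z lowers the world angle
    sp=(ty-yaw+np.pi/2)%np.pi-np.pi/2
    print("shift cm",s.round(2),"spin",round(sp,3),"or",round(sp-np.sign(sp)*np.pi,3),"q7",o["q"][6].round(3),"q1",o["q"][0].round(3),"ty",ty.round(3),"tilt",np.degrees(np.arccos(-R[2,2])).round(2))
a=np.radians(12.1); DX=np.array([np.cos(a),np.sin(a)]); DY=np.array([-DX[1],DX[0]]); D0=np.array([.4735,-.1153])
def disp(x,y): return D0+DX*x/1000+DY*y/1000
E
python3 - <<'E'
from h import *
import pickle
c=pickle.load(open("c0.pkl","rb"))["top"]
u=lambda x,y:((x+.5)/4.5-.5+170,(y+.5)/4.5-.5+150)
cup=onplane(c,*u(78,278),.027); eye=onplane(c,*u(132,388),.027); peg=onplane(c,*u(482,312),.05);kn=onplane(c,*u(443,193),.08)
print(cup,eye,np.linalg.norm(cup-eye),peg,disp(-60,50),kn,disp(30,60))
d=(eye-cup)/np.linalg.norm(eye-cup); yaw=np.arctan2(d[1],d[0]); g=cup+d*.045; print(g,yaw)
g[2]=.23; go(g,yaw+np.pi/2)
print(a+0, "at disp: tool y yaw",a)
E
```

```text
[0.43634133 0.22364739 0.027     ] [0.35331036 0.18245059 0.027     ] 0.09268936586588786 [ 0.40477509 -0.07917013  0.05      ] [ 0.40435208 -0.07898795] [ 0.49000737 -0.05064151  0.08      ] [ 0.49025638 -0.05034445]
[0.39603041 0.20364665 0.027     ] -2.681020233395739
shift cm [-30.12 -34.66   0.11] spin -0.813 or 2.328 q7 -0.083 q1 -1.326 ty 1.218 tilt 0.08
0.21118483949131386 at disp: tool y yaw 0.21118483949131386
```

```bash
python3 -m jog '[[-30,-34.5,5,-0.813],[-30,-34.5,5,-0.813],[-30,-34.5,5,-0.813],[-30,-34.5,5,-0.813],[-30,-34.5,5,-0.813],[-30,-34.5,5,-0.813],[-30,-34.5,5,-0.813],[-30,-34.5,5,-0.813],[-30,-34.5,5,-0.813],[-30,-34.5,5,-0.813],[-30,-34.5,5,-0.813],[-30,-34.5,5,-0.813],[-30,-34.5,5,-0.813],[-30,-34.5,5,-0.813],[-30,-34.5,5,-0.813],[-30,-34.5,5,-0.813]]' 0.2
python3 - <<'E'
from h import *
import pickle
c=bot.read_camera("wrist"); pickle.dump(c,open("w1.pkl","wb")); save(c,"w1.png",None,1.5)
o=bot.get_obs(); print(o["q"].round(3),o["eef_pos"],o["gripper_width"]); go([.4005,.206,.1],2.031)
E
```

```text
t: 1.48
eef_pos: [0.3951, 0.2076, 0.1814]
tool_rot: [0.0, -0.229, 0.973, 0.0]
contact_force: [-0.4, 0.0, -0.1]
gripper_width: 0.401
grasp_force: 0.0
[-0.655  0.162  0.035  2.134 -0.008  0.845  1.418] [0.39512177 0.20746895 0.18137307] 0.39935321489526215
shift cm [-0.41 -0.37  8.14] spin 0.003 or -3.139 q7 1.418 q1 -0.655 ty 2.034 tilt 0.02
```

View pics/w1.png

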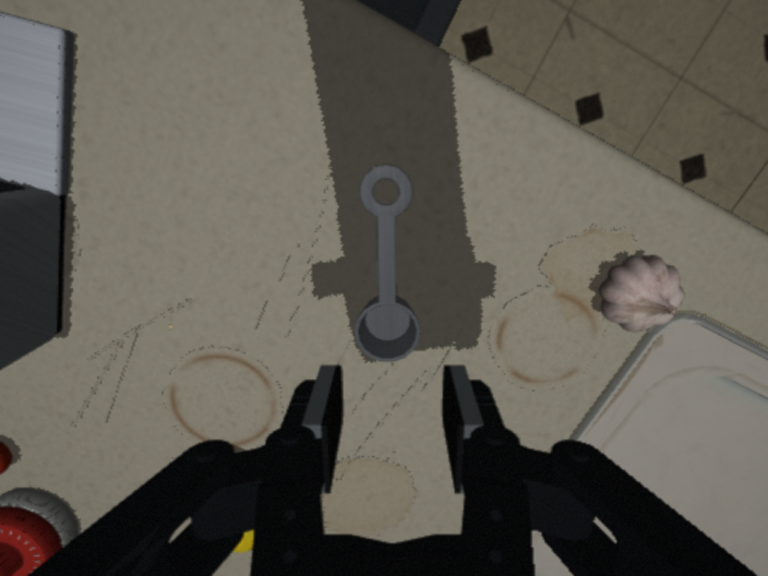

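The wrist view shows the eye hole at about (386,191), the cup rim at (387,328) and the handle at column 386 (1.5x pixels).

Run:
```python
from h import *
import pickle
c=pickle.load(open("w1.pkl","rb")); P=cloud(c)
z=P[...,2]; print(np.nanmedian(z[180:200,300:330]))
m=((z>.018)&(z<.04)).astype(np.uint8); m[:100]=0; m[245:]=0; m[:,:220]=0; m[:,300:]=0
cn,h=cv2.findContours(m,cv2.RETR_CCOMP,cv2.CHAIN_APPROX_NONE)
for k,q in enumerate(cn):
    if len(q)>8: print(cv2.contourArea(q),cv2.fitEllipse(q),h[0][k][3])
# eye ring from area above row 143
ring=m.copy(); ring[143:]=0
q=max(cv2.findContours(ring,0,1)[0],key=cv2.contourArea); (ex,ey),r=cv2.minEnclosingCircle(q); print(ex,ey,r)
eye=onplane(c,ex,ey,.027); print("eye",eye)
for r0 in(150,170,190): 
    xs=np.where(m[r0])[0]; print(r0,xs.min(),xs.max(),onplane(c,xs.mean(),r0,.027))
```

```text
-0.0005012883439823868
2948.0 ((257.4865417480469, 179.08599853515625), (45.19142532348633, 135.094482421875), 179.34945678710938) -1
884.5 ((257.974609375, 218.2841796875), (31.409435272216797, 35.94380569458008), 90.75433349609375) 0
249.0 ((257.04425048828125, 127.24943542480469), (17.753198623657227, 18.009986877441406), 129.703125) 0
257.1764831542969 126.94117736816406 17.979799270629883
eye [0.35325053 0.18205932 0.027     ]
150 251 263 [0.37277382 0.19149617 0.027     ]
170 252 263 [0.39019019 0.2006234  0.027     ]
190 252 263 [0.40857807 0.20969638 0.027     ]
```

```bash
python3 -m jog '[[-0.62,-0.41,4,0],[-0.62,-0.41,8,0],[-0.62,-0.41,12,0],[-0.62,-0.41,15,0],[-0.62,-0.41,16.5,0],[-0.62,-0.41,17.4,0],[-0.62,-0.41,17.4,0],[-0.62,-0.41,17.4,0]]' 0.2
python3 - <<'E'
from h import *
go([.4025,.2066,.0075],2.034)
E
```

```text
t: 2.2
eef_pos: [0.403, 0.2058, 0.0076]
tool_rot: [0.0, -0.229, 0.974, 0.0]
contact_force: [0.4, 1.1, -0.6]
gripper_width: 0.401
grasp_force: 0.0
shift cm [0.01 0.1  0.01] spin -0.002 or 3.139 q7 1.447 q1 -0.628 ty 2.032 tilt 0.01
```

```bash
python3 -m jog '[[0,0.1,0,0],[0,0.1,0,0],[0,0.1,0,0],[0,0.1,0,0],[0,0.1,0,0],[0,0.1,0,0],[0,0.1,0,0],[0,0.1,-1.5,0],[0,0.1,-4,0],[0,0.1,-7,0],[0,0.1,-10,0],[0,0.1,-12.5,0],[0,0.1,-12.5,0],[0,0.1,-12.5,0]]' 1 60
python3 - <<'E'
from h import *
import pickle
c=bot.read_camera("wrist"); pickle.dump(c,open("w2.pkl","wb")); save(c,"w2.png")
o=bot.get_obs();P=cloud(c)
# eye height: brightish ring near
z=P[...,2]; m=((z>.10)&(z<.20)); m[260:]=0
print(m.sum(), np.nanmedian(z[m]))
go([*disp(-60,-5),.12],np.radians(12.1)); print(disp(-60,-5))
E
```

```text
t: 3.37
eef_pos: [0.4033, 0.2064, 0.1337]
tool_rot: [0.002, -0.228, 0.974, 0.001]
contact_force: [-0.1, -1.2, -1.0]
gripper_width: 0.12
grasp_force: 58.6
6458 0.15226238084361396
shift cm [ 13.83 -30.94   1.23] spin -1.322 or 1.82 q7 1.435 q1 -0.647 ty 2.031 tilt 0.05
[ 0.4158811  -0.13276603]
```

View pics/w2.png

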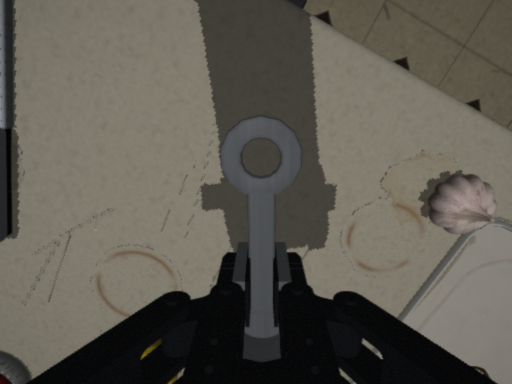

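The scoop is held firmly and roughly straight. The eye's hole is at (261,158) and the handle at column 261.

```bash
cat >> h.py <<'E'
def eyetool(c,o,box):
    "eye centre and handle points in tool frame (mm), from the hole contour and ring depth"
    P=cloud(c); R=Rt(o).as_matrix(); T=(P-o["eef_pos"])@R*1000
    m=(T[...,2]>-45)&(T[...,2]<0); k=np.zeros(m.shape,bool); k[box[1]:box[3],box[0]:box[2]]=1; m=(m&k).astype(np.uint8)
    cn,h=cv2.findContours(m,cv2.RETR_CCOMP,cv2.CHAIN_APPROX_NONE)
    i=max([i for i in range(len(cn)) if h[0][i][3]>=0],key=lambda i:cv2.contourArea(cn[i]))
    M=cv2.moments(cn[i]); u,v=M["m10"]/M["m00"],M["m01"]/M["m00"]
    ring=cv2.dilate(cv2.drawContours(np.zeros_like(m),cn,i,1,-1),np.ones((13,13)))*m>0
    f,cx,cy=K(c); d=np.median(c["depth"][ring]); Tw=np.array(c["pose"])
    e=Tw[:3,:3]@np.array([(u-cx)/f*d,(v-cy)/f*d,d])+Tw[:3,3]
    pts=T[m>0]; A=np.c_[pts[:,:2],np.ones(len(pts))]; s=np.linalg.lstsq(A,pts[:,2],rcond=None)[0]
    print("px",u,v,"eye tool",((e-o["eef_pos"])@R*1000).round(1),"world",e.round(4),"slopes",s.round(3))
    return e
E
python3 - <<'E'
from h import *
import pickle
c=pickle.load(open("w2.pkl","rb")); o=bot.get_obs(); eyetool(c,o,(190,90,330,245))
E
python3 -m jog '[[4,-8,-3,0.12],[8,-16,-3,0.36],[12,-24,-3,0.72],[13.8,-30.9,-3,1.82],[13.8,-30.9,-3,1.82],[13.8,-30.9,-3,1.82],[13.8,-30.9,-3,1.82],[13.8,-30.9,-3,1.82],[13.8,-30.9,-3,1.82],[13.8,-30.9,-3,1.82],[13.8,-30.9,-3,1.82],[13.8,-30.9,-3,1.82],[13.8,-30.9,-3,1.82],[13.8,-30.9,-3,1.82],[13.8,-30.9,-3,1.82],[13.8,-30.9,-3,1.82],[13.8,-30.9,-3,1.82],[13.8,-30.9,-3,1.82],[13.8,-30.9,-3,1.82],[13.8,-30.9,-3,1.82]]'
python3 - <<'E'
from h import *
import pickle
c=bot.read_camera("wrist"); pickle.dump(c,open("w3.pkl","wb")); save(c,"w3.png",None,1.5)
o=bot.get_obs(); go([*disp(-60,-5),.12],np.radians(12.1),o)
eyetool(c,o,(190,90,330,245))
E
```

```text
px 260.70066020508494 156.7828346677904 eye tool [ 55.   -0.6 -19.6] world [0.3534 0.1809 0.1521] slopes [-2.5000e-02 -2.0000e-03 -1.8428e+01]
t: 5.08
eef_pos: [0.4159, -0.1321, 0.1621]
tool_rot: [-0.0, 0.628, 0.778, -0.0]
contact_force: [1.0, -0.7, -0.7]
gripper_width: 0.12
grasp_force: 58.7
shift cm [-0.06 -0.02  4.22] spin 0.001 or -3.141 q7 0.533 q1 -0.336 ty 0.212 tilt 0.01
px 260.85126050420166 156.86652661064426 eye tool [ 56.6   0.7 -18.6] world [ 0.4047 -0.0766  0.1808] slopes [-2.8000e-02 -3.0000e-03 -1.7076e+01]
```

View pics/w3.png

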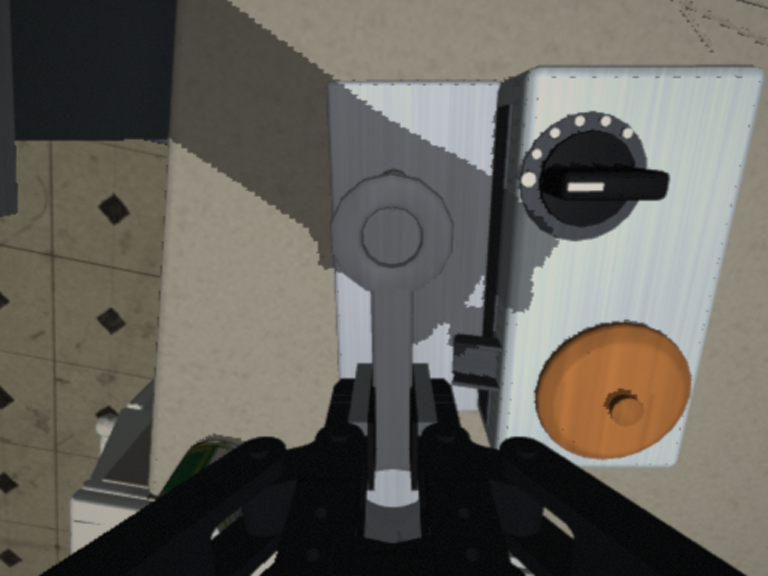

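The wrist view shows the eye over the tray at (392,236), with the peg mostly hidden just above it at about (395,173). The knob is at rest. I'll back off 4 cm to see the peg tip.

```bash
python3 -m jog '[[-3,0,0,0],[-4,0,0,0],[-4,0,0,0],[-4,0,0,0],[-4,0,0,0]]'
python3 - <<'E'
from h import *
import pickle
c=bot.read_camera("wrist"); pickle.dump(c,open("w4.pkl","wb"))
o=bot.get_obs(); go([*disp(-60,-5),.12],np.radians(12.1),o)
eyetool(c,o,(190,90,330,245))
p=proj(c,[*disp(-60,50),.056]); print("pred",p)
u,v=map(int,p); b=(u-40,v-40,u+40,v+40); print(b); save(c,"w4.png",b,7)
P=cloud(c)[b[1]:b[3],b[0]:b[2]]; m=(P[...,2]>.045)&(P[...,2]<.065)
ys,xs=np.where(m); print(m.sum(), P[m].mean(0) if m.any() else 0, P[m][:,2].max() if m.any() else 0, xs.mean()+b[0] if m.any() else 0, ys.mean()+b[1] if m.any() else 0)
E
```

```text
t: 5.55
eef_pos: [0.4241, -0.1706, 0.1621]
tool_rot: [-0.0, 0.629, 0.778, 0.0]
contact_force: [-0.1, -0.5, -1.0]
gripper_width: 0.121
grasp_force: 58.7
shift cm [ 3.85 -0.02  4.22] spin 0.001 or -3.141 q7 0.646 q1 -0.257 ty 0.212 tilt 0.05
px 260.75586458772295 156.81612586037363 eye tool [ 56.4   0.7 -18.4] world [ 0.413  -0.1151  0.1806] slopes [-2.8000e-02 -4.0000e-03 -1.7125e+01]
pred (np.float64(259.909016546162), np.float64(73.92386817608136))
(219, 33, 299, 113)
115 [ 0.40637338 -0.08064452  0.05380429] 0.05724607987419558 262.09565217391304 76.97391304347826
```

View pics/w4.png

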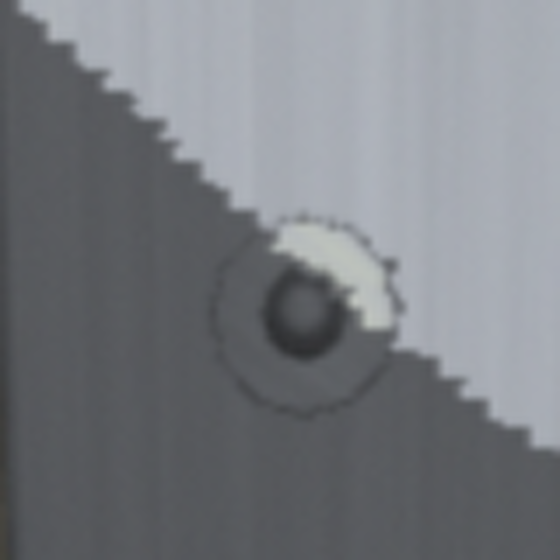

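The peg tip is at crop (305,307), which is pixel (262.1,76.4), inside its collar ring. Next I work out the peg-minus-eye shift from this one camera view.

Run:
```python
from h import *
import pickle
c=pickle.load(open("w4.pkl","rb")); o=bot.get_obs(); R=Rt(o).as_matrix()
peg=onplane(c,262.1,76.4,.055); e=eyetool(c,o,(190,90,330,245))
print(peg, disp(-60,50)); d=R.T@(peg-e)*100; print("shift cm",d)
```

```text
px 260.75586458772295 156.81612586037363 eye tool [ 56.4   0.7 -18.4] world [ 0.413  -0.1151  0.1806] slopes [-2.8000e-02 -4.0000e-03 -1.7125e+01]
[ 0.40629899 -0.08028843  0.055     ] [ 0.40435208 -0.07898795]
shift cm [ 3.5341117   0.0856509  12.56470274]
```

```bash
python3 -m jog '[[3,0.05,0,0],[3.65,0.05,0,0],[3.65,0.05,2,0],[3.65,0.05,5,0],[3.65,0.05,8,0],[3.65,0.05,10,0],[3.65,0.05,11.1,0],[3.65,0.05,11.1,0],[3.65,0.05,11.1,0],[3.65,0.05,11.1,0]]'
python3 - <<'E'
from h import *
import pickle
c=bot.read_camera("wrist"); pickle.dump(c,open("w5.pkl","wb"))
o=bot.get_obs(); go([*disp(-60,-5),.0501],np.radians(12.1),o)
b=(200,100,320,220); save(c,"w5.png",b,5)
E
```

```text
t: 6.43
eef_pos: [0.4179, -0.1353, 0.052]
tool_rot: [0.0, 0.628, 0.778, 0.0]
contact_force: [0.6, -0.6, -0.8]
gripper_width: 0.121
grasp_force: 58.7
shift cm [ 0.3  -0.16  0.21] spin 0.0 or -3.141 q7 0.739 q1 -0.201 ty 0.212 tilt 0.1
```

View pics/w5.png

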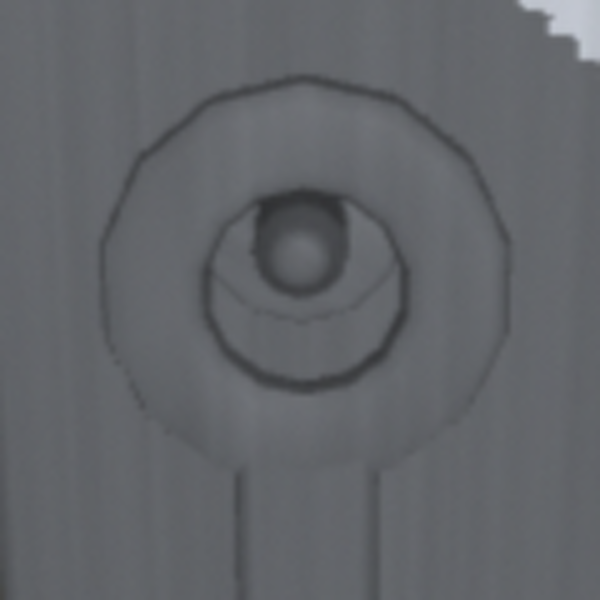

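The peg tip is visible through the hole, at crop (302,247) against the hole centre at (306,288), so the tool is a little short along +x.

Run:
```python
from h import *
import pickle
c=pickle.load(open("w5.pkl","rb")); o=bot.get_obs(); R=Rt(o).as_matrix()
u=lambda x,y:((x+.5)/5-.5+200,(y+.5)/5-.5+100)
P=cloud(c); i=u(302,247); print("tip z depth",P[int(i[1]),int(i[0])][2], "ring z",P[128,260][2],P[176,260][2])
e=onplane(c,*u(306,288),.0722)
for zt in(.054,.056): print(R.T@(onplane(c,*u(302,247),zt)-e)*1000)
print((R.T@(e-o["eef_pos"]))*1000)
```

```text
tip z depth 0.055423520929258285 ring z 0.07034978788406908 0.06854946039226423
[ 0.02987396 -0.3998619  18.19931452]
[ 0.38540296 -0.39004848 16.19920939]
[ 56.90344814   0.55505437 -20.00498726]
```

```bash
python3 -m jog '[[0.03,-0.03,0.5,0],[0.03,-0.03,1,0],[0.03,-0.03,1.5,0],[0.03,-0.03,2,0],[0.03,-0.03,2.5,0],[0.03,-0.03,2.8,0],[0.03,-0.03,3.0,0],[0.03,-0.03,3.1,0],[0.03,-0.03,3.15,0],[0.03,-0.03,3.15,0],[0.03,-0.03,3.15,0]]'
python3 - <<'E'
from h import *
o=bot.get_obs(); go([*disp(-60,-5),.0195],np.radians(12.1),o); print(o["contact_force"],o["torque"])
c=bot.read_camera("wrist"); P=cloud(c); print("ring z",P[128,260][2],P[176,260][2])
E
```

```text
t: 7.4
eef_pos: [0.4167, -0.1349, 0.0203]
tool_rot: [-0.001, 0.629, 0.778, 0.0]
contact_force: [-2.6, 2.1, 13.3]
gripper_width: 0.12
grasp_force: 60.1
shift cm [ 0.23 -0.03  0.08] spin -0.0 or 3.141 q7 0.788 q1 -0.148 ty 0.211 tilt 0.07
[-2.56655263  2.05426887 13.33251711] [0.37866554 0.76895796 0.02939985]
ring z 0.037991121011250156 0.05490315730168309
```

```bash
python3 -m jog '[[0,0,0,0],[0,0,0,0],[0,0,0,0],[0,0,0,0],[0,0,0,0],[0,0,-1,0],[0,0,-3,0],[0,0,-6,0],[0,0,-10,0],[0,0,-13,0],[0,0,-13,0],[0,0,-13,0],[0,0,-13,0]]' 0.3
python3 - <<'E'
from h import *
import pickle
c=bot.read_camera("wrist"); pickle.dump(c,open("w6.pkl","wb")); s=bot.read_camera("side"); pickle.dump(s,open("s6.pkl","wb"))
a1=cv2.resize(c["pixels"][:,:,::-1],None,fx=.8,fy=.8); b=s["pixels"][215:285,215:355,::-1]; b=cv2.resize(b,(410,205),interpolation=cv2.INTER_CUBIC)
im=np.zeros((520,410,3),np.uint8); im[:307,:410]=a1[:307,:410]; im[310:515]=b; cv2.imwrite("pics/m6.png",cv2.resize(im,None,fx=1.15,fy=1.15))
go([*disp(30,60),.16],np.radians(102.1))
E
```

```text
t: 8.53
eef_pos: [0.4166, -0.1349, 0.1499]
tool_rot: [-0.0, 0.629, 0.778, 0.0]
contact_force: [0.1, 0.5, 0.1]
gripper_width: 0.346
grasp_force: 0.0
shift cm [ 6.72  9.04 -1.12] spin 1.571 or -1.571 q7 0.575 q1 -0.346 ty 0.211 tilt 0.13
```

View pics/m6.png

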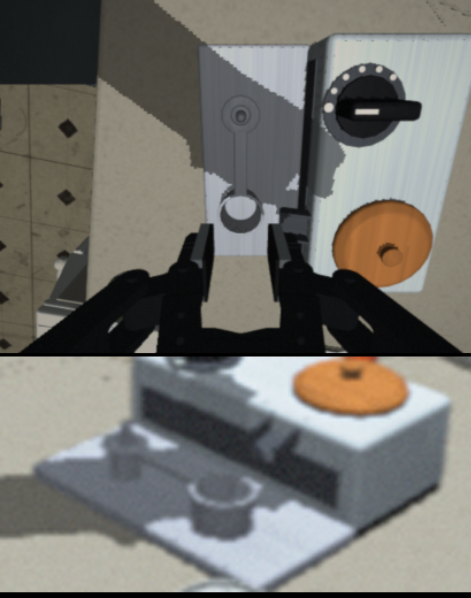

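The scoop hangs with the peg through the eye, the handle level and the cup on the tray in front of the chute, and the knob's bar points to the rest stud. Next I move over the knob.

```bash
python3 -m jog '[[1,1,-3,-0.125],[2,2,-3,-0.25],[3.5,5,-3,-0.5],[6.7,9,-3,-1.571],[6.7,9,-3,-1.571],[6.7,9,-3,-1.571],[6.7,9,-3,-1.571],[6.7,9,-3,-1.571],[6.7,9,-3,-1.571],[6.7,9,-3,-1.571],[6.7,9,-3,-1.571],[6.7,9,-3,-1.571],[6.7,9,-3,-1.571],[6.7,9,-3,-1.571],[6.7,9,-3,-1.571],[6.7,9,-3,-1.571],[6.7,9,-3,-1.571],[6.7,9,-3,-1.571]]' 0
python3 - <<'E'
from h import *
import pickle
c=bot.read_camera("wrist"); pickle.dump(c,open("w7.pkl","wb"));save(c,"w7.png",None,1.5)
go([*disp(30,60),.086],np.radians(102.1))
P=cloud(c); m=((P[...,2]>.106)&(P[...,2]<.118)); m[280:]=0; m=m.astype(np.uint8)
n,l,s,ce=cv2.connectedComponentsWithStats(m); k=1+np.argmax(s[1:,4]); q=P[...,:2][l==k]*1000
print(s[k],cv2.minAreaRect(q.astype(np.float32)), "expect",disp(30,60))
E
```

```text
t: 10.13
eef_pos: [0.4908, -0.0508, 0.1796]
tool_rot: [-0.0, -0.105, 0.994, -0.0]
contact_force: [0.5, 0.2, 0.1]
gripper_width: 0.5
grasp_force: 0.0
shift cm [0.04 0.05 9.37] spin -0.001 or 3.141 q7 1.845 q1 -0.257 ty 1.781 tilt 0.02
[252 179  17  58 914] ((491.611572265625, -51.80842590332031), (43.37014389038086, 11.594815254211426), 12.419649124145508) expect [ 0.49025638 -0.05034445]
```

View pics/w7.png

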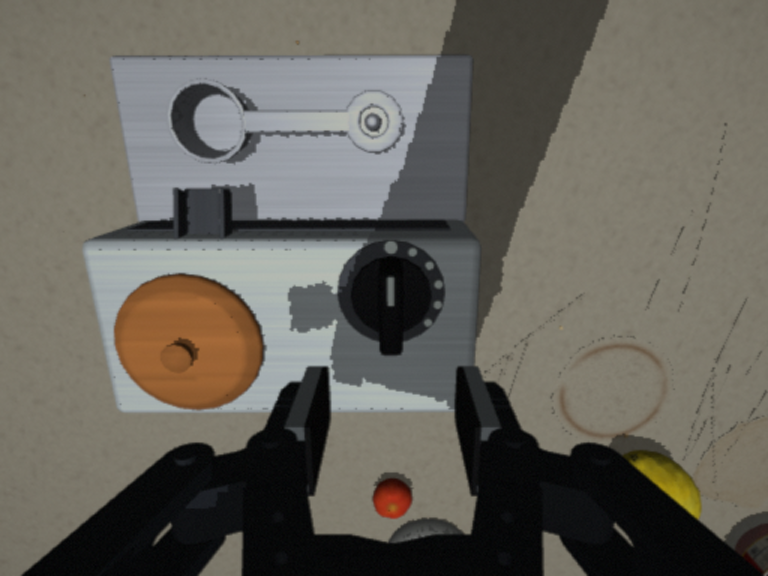

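The scoop is still hung at (373,121), and the bar and its white line at (390,292) point to the big rest stud at (390,247). Now I descend over the bar and close.

```bash
python3 -m jog '[[-0.04,-0.05,3,0],[-0.04,-0.05,6,0],[-0.04,-0.05,8,0],[-0.04,-0.05,9,0],[-0.04,-0.05,9.3,0],[-0.04,-0.05,9.3,0],[-0.04,-0.05,9.3,0]]' 0
python3 -m jog '[[0,0,0,0],[0,0,0,0],[0,0,0,0],[0,0,0,0],[0,0,0,0],[0,0,0,0],[0,0,0,0],[0,0,0,0]]' 1 80
```

```text
t: 10.77
eef_pos: [0.4922, -0.0513, 0.0877]
tool_rot: [0.001, -0.105, 0.994, -0.0]
contact_force: [0.4, -0.2, 0.4]
gripper_width: 0.504
grasp_force: 0.0
t: 11.43
eef_pos: [0.4922, -0.0514, 0.088]
tool_rot: [0.001, -0.105, 0.994, -0.0]
contact_force: [-0.6, 0.0, 7.3]
gripper_width: 0.127
grasp_force: 78.1
```

```bash
python3 -m jog '[[0,0,0,0.1],[0,0,0,0.2],[0,0,0,0.3],[0,0,0,0.4],[0,0,0,0.5],[0,0,0,0.6],[0,0,0,0.7],[0,0,0,0.8],[0,0,0,0.9],[0,0,0,1.0],[0,0,0,1.1],[0,0,0,1.2],[0,0,0,1.28],[0,0,0,1.32],[0,0,0,1.35],[0,0,0,1.35],[0,0,0,1.35],[0,0,0,1.35]]'
python3 - <<'E'
from h import *
import pickle
c=bot.read_camera("wrist"); pickle.dump(c,open("w8.pkl","wb"));save(c,"w8.png",None,1.5)
pickle.dump(bot.read_camera("top"),open("t8.pkl","wb"))
o=bot.get_obs(); print(o["contact_force"],o["torque"],o["q"].round(3)); go([*disp(30,60),.086],np.radians(102.1)-1.35,o)
E
```

```text
t: 12.93
eef_pos: [0.4917, -0.0526, 0.0879]
tool_rot: [0.001, 0.539, 0.842, 0.0]
contact_force: [-3.4, -3.2, 9.6]
gripper_width: 0.123
grasp_force: 78.9
[-3.60758416 -3.58321425  9.32228529] [-0.83981994  0.73190914  0.14631928] [-0.497  0.441  0.593  2.134 -0.393  0.671  0.796]
shift cm [ 0.26 -0.04  0.2 ] spin -0.001 or 3.141 q7 0.796 q1 -0.497 ty 0.431 tilt 0.08
```

View pics/w8.png

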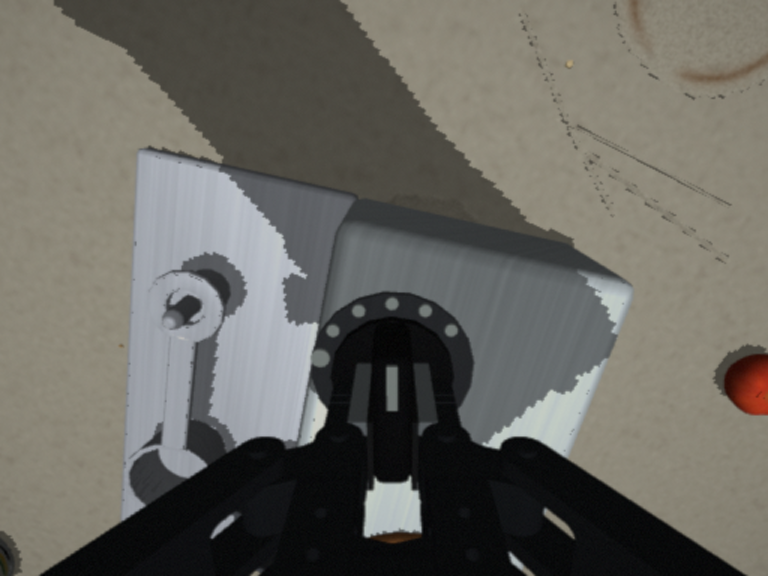

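The white line at column 391 points at the stud at (391,304), the third after the rest stud at (320,358). The bar is aligned in the pads, and the 0.146 N m torque fits the spring at stop 3. The scoop is still hung on the peg.

```bash
python3 -m jog '[[0,0,0,0],[0,0,0,0],[0,0,0,0],[0,0,0,0]]'; python3 -c "
from h import *
go([*disp(30,60),.086],np.radians(102.1)-1.35)
print(bot.hand_in())"
```

```text
t: 13.37
eef_pos: [0.4917, -0.0526, 0.088]
tool_rot: [0.001, 0.539, 0.842, 0.0]
contact_force: [-3.2, -4.3, 9.5]
gripper_width: 0.123
grasp_force: 78.9
shift cm [ 0.26 -0.04  0.2 ] spin -0.001 or 3.141 q7 0.796 q1 -0.497 ty 0.431 tilt 0.08
the job is handed in; nothing more can be done
None
```

The scoop hangs on the peg with its cup on the tray in front of the chute, and the gripper is holding the knob at the third stop; I handed the job in at about 13.4 s, and no verdict came back.

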